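# Spin-test the bench pulleys and reject the one that catches

### The job

Turn the wheel of every pulley in the rack to find out which run freely and which catch after a small turn. Leave each good pulley standing in its bay with its wheel's yellow mark turned at least an eighth of a turn away from the top, to show that it was tested; take any pulley whose wheel catches out of the rack and lower it gently, without dropping it, upright to the bottom of the narrow red reject box - as the bay lets you hold it only across its cheeks and the box only by its end plates, set it down on the bench in between and take it again the other way. Do not shift the stopwatch, marker, beaker, jar, spatula or tape roll.

Things in the scene. Friction and masses are not known exactly. Their poses are not given: they have to be found in the camera images.
- pulley_a: One of three loose pulleys that look alike, in the bays in unknown order; about 0.46 kg. Origin centre of underside, z up. Aluminium U-frame 28 mm (x) by 64 (y): base 8 high, end plates (3 thick, 28 wide) at both y ends up to z = 48, two cheeks (16 wide in y, outer faces x = -14 and +14) up to z = 50, axle along x at z = 42. Grey wheel 56 in diameter, faces at x = -8 and +8, top at z = 70.
- pulley_b: Pulley that looks like pulley_a, same sizes and axes. To carry any pulley: grip it across the cheeks (28 mm, closing along x) at about z = 35 or, once out of its bay, across the end plates (64 mm, closing along y) at about z = 38; in the bay the posts leave no room at the end plates.
- pulley_c: Pulley that looks like pulley_a, same sizes and axes. To turn any wheel in its bay: pinch the top of its rim lightly from above (16 mm, closing along x, fingertips 7 to 15 mm below the rim, kept above z = 51) and stroke it along y, following the arc; the posts hold the frame. Grip 8 N is plenty.
- wheel_a (a joint): Turn of pulley_a's wheel in rad: 0 with its yellow mark (5 mm wide, on the rim) straight up, positive right-handed about the pulley's x (wheel top goes to -y). The mark starts within 0.25 of the top. A good wheel runs round either way with almost no force; a bad one meets a hard catch, either way, when its mark is 0.40 from the top. Pinched with 8 N, a free rim strokes with under 4 N, a caught one with 5 N or more.
- wheel_b (a joint): Turn of pulley_b's wheel, as for wheel_a. Fingers that keep their attitude while stroking the rim slip on it a little: the wheel turns about three quarters as far as they go round it.
- wheel_c (a joint): Turn of pulley_c's wheel, as for wheel_a. To the left of the rack stands a tall fume box (front at x = 0.56 m, right side at y = 0.24 m): keep arm and gripper clear of it.
- rack: Blue and grey test rack, fixed, 74 mm (x) by 268 (y), origin centre of underside. Floor at z = 8; three bays along y, centres y = -82, 0, 82; pulley x along rack x. Between and beside them posts 10 thick (y), 40 wide (x), up to z = 70, 4 mm off the end plates; lips 6 high along the open sides. Bench in front, world x 0.36 to 0.46 m, y -0.19 to 0.12 m, is free to set a pulley down.
- reject_floor (a point): Centre of the inner floor, 5 mm above the bench, of the narrow red reject box (fixed); x along the slot. Inside 150 mm long (x), 37 wide (y); walls 5 thick, rim 71 above this point. A pulley goes in upright with its 64 mm length along the slot; there is room for fingers only beyond its end plates, not beside its cheeks.
- stopwatch: Bystander: black digital stopwatch lying flat, 73x62x18 mm; origin at the centre of its underside. Leave alone.
- marker_pen: Bystander: felt marker lying flat, 17x140x16 mm; origin at the centre of its underside. Leave alone.
- beaker_100: Bystander: glass beaker, 52x57x70 mm; origin at the centre of its underside. Leave alone.
- jar_white_1: Bystander: white plastic jar with black cap, 54x54x71 mm; origin at the centre of its underside. Leave alone.
- tape_roll: Bystander: roll of cream cloth tape lying flat, 68x68x24 mm; origin at the centre of its underside. Leave alone.
- spatula: Bystander: steel spatula with a wooden grip lying flat, 17x193x15 mm; origin at the centre of its underside. Leave alone.

How it is judged:
By the outcome, as a careful person would: the job done as asked, in the order asked, and still so for the second after the job is handed in, with the robot touching nothing.
It also fails if it takes over 72 s, if anything falls off the work surface, if the arm or the gripper's body presses on something with over 40 N, if the wrist force passes 120 N, or if a joint passes its speed limit or range.

### The arm

A 7-joint arm with a two-finger parallel gripper is mounted at the origin on a cart in front of the work surface, level with it; the furniture and walls round the work are solid. World frame = base frame: x ahead of the robot, y to its left, z up, the work surface at z = 0. Lengths are in m, angles in rad, forces in N, time in s.
With the tool pointing down it reaches from about 0.35 to 0.9 m from the base axis. Payload 8.1 kg.
Tool frame: the origin (TCP) lies on the centre line of the jaws, within the pads' length; the fingertips stand 22 mm ahead of it and the grasp point (between the pads) lies 3 mm ahead of it; z points along the fingers, y is the direction in which the jaws open and shut (so a half turn about z gives the same grasp; the last joint's range is limited). The gripper opens to 92 mm and grips with 3 to 60 N. Pads are 19 mm wide; open, the fingers measure 130 mm over their backs; the gripper's body (75 mm by 190 mm) begins 47 mm behind the grasp point.
Start: joints at [-1.332, 0.434, 0.025, 1.573, -0.012, 1.134, -0.075], TCP at [0.21, 0.589, 0.249] pointing down, gripper open.
Joint ranges: [-2.62, 2.62], [-0.44, 2.09], [-1.27, 1.32], [0.08, 2.57], [-1.32, 4.46], [0.12, 2], [-2.74, 2.74]. Speed limits (rad/s): [2.22, 2.22, 3.01, 3.01, 3.14, 3.14, 3.14].

### API

Orientations are given as a rotation vector (axis times angle).
In Python, from plant import observe, read_camera, hand_in gives the robot as it stands. The module is installed in compiled form; this text tells all that it offers.
- The arm moves only by the tool apply_moves, never from a script. Its argument "plan" is text: rows parted by semicolons, each of 7 numbers parted by spaces: the shift along the tool's x, y, z in units of 25 mm (1.0 is 25 mm), then the turn, a rotation vector about the tool's x, y, z in units of 5 degrees (1.0 is 5 degrees), then the opening, from -1 (shut) to 1 (fully open). A call has exactly 10 rows; each row is the pose to reach, as a shift and turn from the pose measured when the call began, along the tool's axes at that moment; what a row does not reach only later rows make up. A row lasts 1/10 s, in which the tool goes at most 50 mm and 8.59 degrees, less where a joint would pass 70% of its speed; a pose out of reach is approached as far as the arm can. A call with a gripper value outside its range is refused whole. The fingers move at their own pace and stop on an object; "squeeze" is the grip in N (left out, the last holds). Time passes only in rows, so rows that repeat a pose let the fingers close, or fill a call up. It gives the time, the measured TCP pose, the force and the opening at its end, in the units of the state.
- observe(): the state, without advancing time (a new reading comes with each control period).
- read_camera(name): name is "scene" or "top" or "wrist"; returns a dict with "frame" (480x640x3 uint8, blue, green, red), "fovy" (degrees; the focal length in pixels is half the picture's height over the tangent of half this angle, whatever the lens; pixels are square), "cx", "cy" (the principal point, pixels), "position" and "attitude" of the camera in the world; the wrist camera has in their place "hand_eye" (4x4, takes a point from camera to tool coordinates, whose origin is the TCP and whose axes are the flange's). Camera axes: x right, y down, z forward; pixel columns grow to the right and rows downward; lengths in m; the calibration is good to about 2 mm. The wrist camera is an equidistant fisheye: a pixel r from the principal point sees the ray r / f radians off the axis. A picture is of the moment at which its call begins: read the wrist's pose just before it. There is no depth.
- hand_in(): hands the job in, once; it reports no verdict.
The state is a dict: "clock": time; "joint_pos": joint angles; "dq": joint speeds; "effort": joint torques, N m; "position": TCP position; "ee_rot": TCP orientation; "contact_force": force on the tool from outside, world axes, zero at the start; "ft_torque": the same for the moment, N m; "gripper_width": finger opening in m.
Only numpy, scipy, OpenCV 4.12 (cv2) and the standard library are available. Lean on these libraries where they do the work, as an engineer would, in place of code of your own. Each camera call takes 0.05 s, during which the arm holds its last target.

## Working session

There is one attempt and no reset: what is moved stays moved. The work goes in short steps, Python scripts to look and compute and a tool call to move; the robot and the scene stay as the last step left them, time stands still between calls to the robot, and variables do not carry over. Pictures are saved under pics/ and viewed, and the job is handed in when it is done.

Besides the shell and the picture viewer there is one more tool, called after "Emit:" by a JSON object that holds its "fn" and its "kwargs". apply_moves: Moves the arm, as the interface text tells. Its arguments: {"type":"object","properties":{"plan":{"type":"string"},"squeeze":{"type":"number"}},"required":["plan"]}

```bash
mkdir -p pics; ls
python3 - <<'E'
from plant import observe, read_camera
import cv2,numpy as np
s=observe()
for k,v in s.items(): print(k,np.round(v,4).tolist())
for n in("scene","top"):
    c=read_camera(n); cv2.imwrite(f"pics/{n}0.png",c["frame"])
    print(n,c["fovy"],c["cx"],c["cy"],np.array(c["position"]).tolist(),np.array(c["attitude"]).tolist())
c=read_camera("wrist");print(c["fovy"],c["cx"],c["cy"],c["hand_eye"])
E
```

```text
pics
clock 0.0
joint_pos [-1.3316, 0.4352, 0.025, 1.5741, -0.0116, 1.134, -0.0751]
dq [0.0002, 0.0003, 0.0002, -0.0018, -0.0009, -0.0013, -0.001]
effort [-0.0012, -66.7844, 0.9842, -31.4464, -0.0607, 0.0425, 0.0002]
position [0.2094, 0.5884, 0.2479]
ee_rot [-0.5344, -3.0957, 0.0025]
contact_force [0.5103, -0.4036, -0.4421]
ft_torque [-0.0138, 0.0174, 0.0235]
gripper_width 0.0917
scene 44.039671190484796 314.79823739833984 229.466727203897 [-0.29299016788927085, -0.8680345932058423, 0.7558974146657677] [-1.9628986340559404, 0.7948306148767967, -0.4587321811984829]
top 52.135819880336896 323.63905006260126 242.12295616729844 [0.3704925905931447, -0.018094963731535227, 1.0977769524303511] [-2.117181137689703, 2.1261175533146135, -0.1665040322960674]
65.70646984690485 317.2148645800995 238.90029330522538 [[-6.82843905e-08 -9.51482332e-01 -3.07703382e-01  8.43453224e-02]
 [ 9.99999998e-01  2.03815676e-05 -6.32459276e-05 -1.22054603e-04]
 [ 6.64488600e-05 -3.07703381e-01  9.51482330e-01 -1.35601663e-01]
 [ 0.00000000e+00  0.00000000e+00  0.00000000e+00  1.00000000e+00]]
```

View pics/scene0.png

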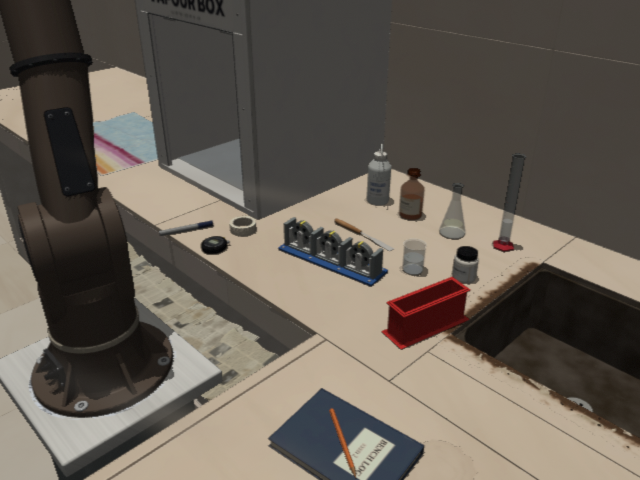

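View pics/top0.png

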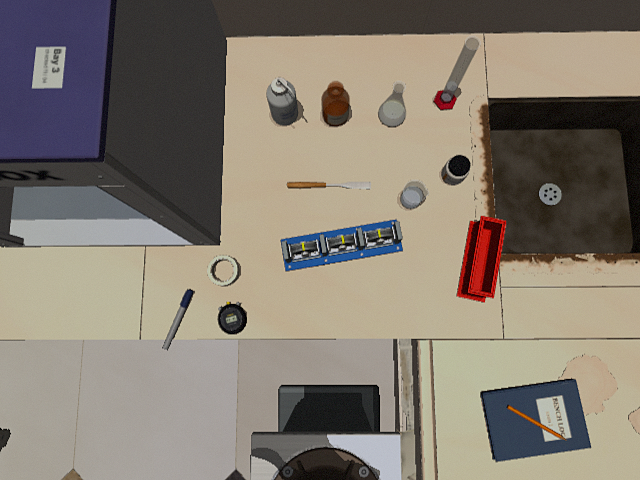

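```bash
cat > h.py <<'E'
import numpy as np,cv2
from scipy.spatial.transform import Rotation as R
from plant import observe, read_camera
def cam(c):
    f=240/np.tan(np.radians(c["fovy"])/2); return f,c["cx"],c["cy"],np.array(c["position"]),R.from_rotvec(c["attitude"]).as_matrix()
def proj(c,P):
    f,cx,cy,p,A=cam(c); q=(np.atleast_2d(P)-p)@A
    return np.c_[cx+f*q[:,0]/q[:,2],cy+f*q[:,1]/q[:,2]]
def back(c,uv,z):
    f,cx,cy,p,A=cam(c); uv=np.atleast_2d(uv).astype(float)
    d=np.c_[(uv[:,0]-cx)/f,(uv[:,1]-cy)/f,np.ones(len(uv))]@A.T
    return p+d*((z-p[2])/d[:,2])[:,None]
def zoom(fr,x0,y0,x1,y1,s,name):
    cv2.imwrite("pics/"+name,cv2.resize(fr[y0:y1,x0:x1],None,fx=s,fy=s,interpolation=cv2.INTER_CUBIC))
def wproj(c,P,pos,rv):
    f=240/np.tan(np.radians(c["fovy"])/2)
    T=np.eye(4);T[:3,:3]=R.from_rotvec(rv).as_matrix();T[:3,3]=pos
    M=np.linalg.inv(T@np.array(c["hand_eye"]))
    q=np.c_[np.atleast_2d(P),np.ones(len(np.atleast_2d(P)))]@M.T
    r=np.hypot(q[:,0],q[:,1]);th=np.arctan2(r,q[:,2])
    return np.c_[c["cx"]+f*th*q[:,0]/r,c["cy"]+f*th*q[:,1]/r]
E
python3 - <<'E'
from h import *
c=read_camera("top");fr=c["frame"]
zoom(fr,270,210,430,290,5,"t1.png");zoom(fr,440,200,520,310,5,"t2.png")
print(c["frame"].shape)
uv=[[281,240],[400,220],[404,247],[287,271]]
print(back(c,uv,0.008))
s=read_camera("scene");zoom(s["frame"],260,200,480,350,3.6,"s1.png")
E
```

```text
(480, 640, 3)
[[ 0.56850943  0.09807939  0.008     ]
 [ 0.61299321 -0.17166228  0.008     ]
 [ 0.55089055 -0.1787824   0.008     ]
 [ 0.49798028  0.08375435  0.008     ]]
```

View pics/t1.png

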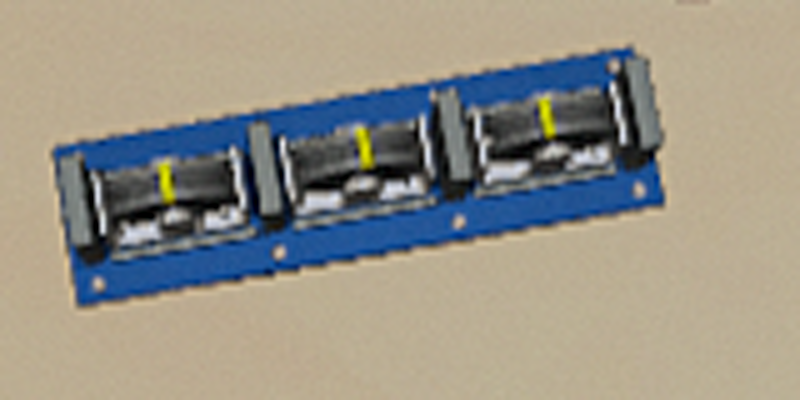

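View pics/t2.png

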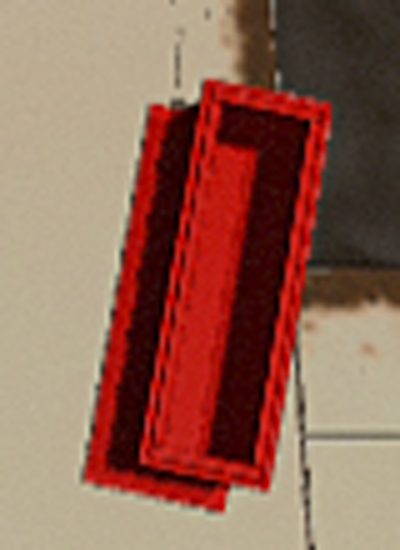

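View pics/s1.png

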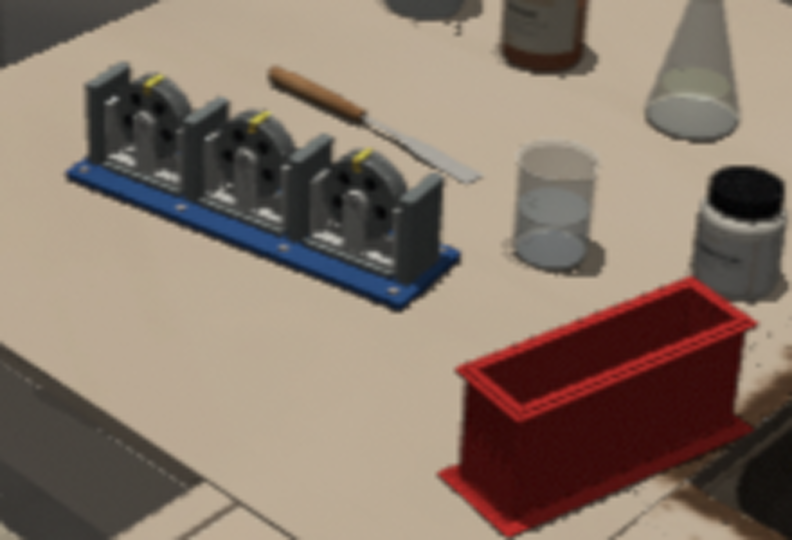

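Run:
```python
from h import *
from scipy.optimize import least_squares
t=read_camera("top");s=read_camera("scene")
def T(p,L):
    c,sn=np.cos(p[2]),np.sin(p[2]);L=np.array(L,float)
    return np.c_[p[0]+c*L[:,0]-sn*L[:,1],p[1]+sn*L[:,0]+c*L[:,1],L[:,2]]
def fit(Lt,ut,Ls,us,p0,top=None):
    f=lambda p:np.r_[(proj(t,T(p,Lt))-ut).ravel(),(proj(s,T(p,Ls))-us).ravel()]
    r=least_squares(f,p0,loss="soft_l1");print(np.round(r.x,4));print(np.round(f(r.x).reshape(-1,2),1).tolist());return r.x
Z=lambda a,o,k:np.array(a,float)/k+o
# rack
Lt=[[.037,.134,.008],[.037,-.134,.008],[-.037,-.134,.008],[-.037,.134,.008],
    [.02,.128,.07],[.02,-.118,.07]]
ut=Z([[55,148],[632,47],[662,207],[78,305],[61,157],[630,60]],[270,210],5)
Ls=[[-.037,.134,.008],[-.037,-.134,.008],[.037,-.134,.008]]
us=Z([[67,171],[403,298],[460,252]],[260,200],3.6)
p=fit(Lt[:4],ut[:4],Ls,us,[.56,-.04,.17])
print("posts",np.round(proj(t,T(p,[[sx*.02,y,.07] for y in(.128,.118,-.118,-.128) for sx in(1,-1)]))*5-np.array([270,210])*5).tolist())
Lm=[[0,.082,.07],[0,0,.07],[0,-.082,.07]]
print("bays",np.round(T(p,Lm),4).tolist())
mk=Z([[167,183],[365,147],[547,117]],[270,210],5); print("mark top proj",proj(t,T(p,Lm)).tolist(),mk.tolist(),"\n",back(t,mk,.07)-T(p,Lm))
# box
a,b=.075,.0185
Lb=[[a,b,.076],[a,-b,.076],[-a,-b,.076],[-a,b,.076]]
ub=Z([[219,102],[313,121],[259,471],[157,456]],[440,200],5)
usb=Z([[697,290],[736,318],[522,403],[480,372]],[260,200],3.6)
q=fit(Lb,ub,Lb,usb,[.55,-.4,-.2])
for i,n in enumerate(("beaker",)):
    pass
print("beaker",back(t,[[412,200]],.0)[0],"jar",back(t,[[452,178]],0)[0],"spatula",back(t,[[288,184],[370,186]],0.005))
```

```text
[ 0.5563 -0.0385  0.1663]
[[-0.8, -0.5], [0.4, -0.2], [0.8, -0.5], [-0.3, 0.2], [-1.2, 0.0], [-0.6, 2.0], [0.7, -0.2]]
posts [[56.0, 156.0], [70.0, 247.0], [79.0, 152.0], [94.0, 243.0], [624.0, 59.0], [642.0, 149.0], [647.0, 55.0], [665.0, 145.0]]
bays [[0.5427, 0.0424, 0.07], [0.5563, -0.0385, 0.07], [0.5698, -0.1193, 0.07]]
mark top proj [[303.95090812302874, 246.6018350813847], [341.9508221144747, 240.09674756274248], [379.883873389979, 233.60310606524212]] [[303.4, 246.6], [343.0, 239.4], [379.4, 233.4]] 
 [[ 1.06257349e-05  1.17231064e-03  5.55111512e-17]
 [ 1.49358182e-03 -2.24537565e-03  5.55111512e-17]
 [ 4.46957537e-04  1.01861547e-03  5.55111512e-17]]
[ 0.5182 -0.3432 -0.2208]
[[1.2, 0.2], [-0.2, 0.0], [-0.8, -0.5], [1.8, -1.4], [-1.9, -0.7], [0.2, 0.5], [-0.0, 1.3], [-0.6, -0.2]]
beaker [ 0.66166102 -0.20170217  0.        ] jar [ 0.71346092 -0.29576105  0.        ] spatula [[ 0.7006549   0.08382664  0.005     ]
 [ 0.6943248  -0.10550764  0.005     ]]
```

```bash
cat >> h.py <<'E'
RACK=np.array([.5563,-.0385,.1663]); BOX=np.array([.5182,-.3432,-.2208])
def loc(p,x,y,z=0):
    c,s=np.cos(p[2]),np.sin(p[2]); return np.array([p[0]+c*x-s*y,p[1]+s*x+c*y,z])
def Rt(psi,tilt=0): # tool y at angle psi, z down; tilt about tool y
    y=np.array([np.cos(psi),np.sin(psi),0]);z=np.array([0,0,-1.]);x=np.cross(y,z)
    return np.c_[x,y,z]@R.from_rotvec([0,tilt,0]).as_matrix()
def steps(targets,s=None,P=None,Rm=None):
    """targets: list of (pos,Rmat). prints units from the current (or given) pose"""
    if s is None and P is None: s=observe()
    if P is None: P=np.array(s["position"]);Rm=R.from_rotvec(s["ee_rot"]).as_matrix()
    for p,Q in targets:
        d=Rm.T@(np.array(p)-P)/.025; w=R.from_matrix(Rm.T@Q).as_rotvec()/np.radians(5)
        print(np.round(d,2).tolist(),np.round(w,2).tolist())
E
python3 - <<'E'
from h import *
steps([((.37,.22,.25),Rt(np.radians(30))),(loc(RACK,0,.082,.2),Rt(RACK[2]))])
steps([(loc(RACK,0,.082,.2),Rt(RACK[2]))],P=np.array((.37,.22,.25)),Rm=Rt(np.radians(30)))
E
```

```text
[-10.99, -11.74, -0.05] [-0.0, 0.0, 8.08]
[-19.89, -16.12, 1.95] [-0.0, 0.0, 12.18]
[-9.61, 2.43, 2.0] [0.0, 0.0, 4.09]
```

Emit:
{"fn": "apply_moves", "kwargs": {"plan": "-1.2 -1.3 0 0 0 0.9 0.2; -2.5 -2.7 0 0 0 1.8 -0.1; -4 -4.3 0 0 0 2.9 -0.1; -5.4 -5.8 0 0 0 4 -0.1; -6.8 -7.3 0 0 0 5 -0.1; -8.2 -8.8 0 0 0 6 -0.1; -9.6 -10.3 0 0 0 7 -0.1; -11 -11.7 0 0 0 8.1 -0.1; -12.6 -12.5 0.3 0 0 9 -0.1; -14.2 -13.3 0.6 0 0 9.8 -0.1", "squeeze": 8}}

```text
clock: 1.35
position: [0.4333, 0.1548, 0.2343]
ee_rot: [1.773, 2.593, 0.003]
contact_force: [1.7, 2.2, -0.2]
gripper_width: 0.0414
```

Run:
```python
from h import *
o=observe();print(o["position"],o["contact_force"],o["gripper_width"])
steps([(loc(RACK,0,.082,.16),Rt(RACK[2]))])
```

```text
[0.43329387 0.15477364 0.23430414] [ 1.69087422  2.15964346 -0.24288227] 0.041367517762244316
[-5.78, 2.44, 2.97] [0.02, -0.01, 2.34]
```

Emit:
{"fn": "apply_moves", "kwargs": {"plan": "-1.2 0.5 0.6 0 0 0.5 -0.1; -2.5 1.1 1.3 0 0 1.1 -0.1; -4 1.7 2 0 0 1.7 -0.1; -5.3 2.2 2.7 0 0 2.2 -0.1; -5.8 2.4 3 0 0 2.3 -0.1; -5.8 2.4 3 0 0 2.3 -0.1; -5.8 2.4 3 0 0 2.3 -0.1; -5.8 2.4 3 0 0 2.3 -0.1; -5.8 2.4 3 0 0 2.3 -0.1; -5.8 2.4 3 0 0 2.3 -0.1"}}

```text
clock: 2.35
position: [0.5417, 0.0424, 0.1599]
ee_rot: [2.023, 2.404, 0.005]
contact_force: [-0.6, 0.2, -0.4]
gripper_width: 0.0416
```

Run:
```python
from h import *
o=observe();print(o["position"],o["ee_rot"],o["gripper_width"])
c=read_camera("wrist");cv2.imwrite("pics/w1.png",c["frame"])
L=[(0,y,.078) for y in(.082,0,-.082)]+[(sx*.02,y,.07) for y in(.128,.118,.046,.036) for sx in(1,-1)]
print(np.round(wproj(c,[loc(RACK,*l) for l in L],o["position"],o["ee_rot"])).tolist())
```

```text
[0.54171159 0.04244385 0.15985075] [2.02250385 2.40356771 0.00452565] 0.041572970816324654
[[319.0, 260.0], [318.0, 365.0], [318.0, 439.0], [352.0, 186.0], [287.0, 185.0], [352.0, 201.0], [287.0, 201.0], [348.0, 305.0], [290.0, 305.0], [347.0, 317.0], [290.0, 317.0]]
```

View pics/w1.png

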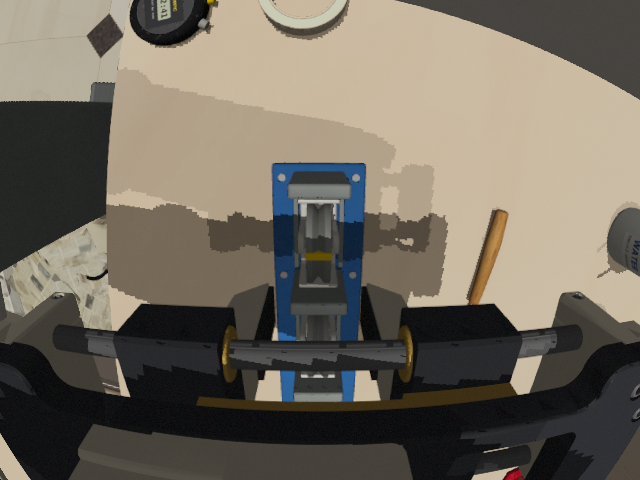

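```bash
cat >> h.py <<'E'
def arc(bay,phi,r=.0225,tilt=0): # bay y local, phi toward +y
    return (loc(RACK,0,bay+r*np.sin(phi),.050+r*np.cos(phi)+.0165),Rt(RACK[2]))
E
python3 - <<'E'
from h import *
steps([(loc(RACK,0,.082-.0153,.11),Rt(RACK[2])),arc(.082,-.75)])
P,Q=arc(.082,-.75);print()
steps([arc(.082,p) for p in np.linspace(-.6,.75,10)],P=P,Rm=Q)
E
```

```text
[-0.62, 0.03, 1.99] [0.03, -0.02, 0.06]
[-0.62, 0.03, 3.07] [0.03, -0.02, 0.06]

[0.11, 0.0, -0.08] [0.0, 0.0, 0.0]
[0.22, -0.0, -0.15] [0.0, 0.0, 0.0]
[0.35, 0.0, -0.2] [0.0, 0.0, 0.0]
[0.48, 0.0, -0.23] [0.0, 0.0, 0.0]
[0.61, 0.0, -0.24] [0.0, 0.0, 0.0]
[0.75, 0.0, -0.23] [0.0, 0.0, 0.0]
[0.88, 0.0, -0.2] [0.0, 0.0, 0.0]
[1.0, -0.0, -0.15] [0.0, 0.0, 0.0]
[1.12, 0.0, -0.08] [0.0, 0.0, 0.0]
[1.23, -0.0, 0.0] [0.0, 0.0, 0.0]
```

Emit:
{"fn": "apply_moves", "kwargs": {"plan": "-0.3 0 0.8 0 0 0 -0.2; -0.62 0 1.6 0 0 0 -0.3; -0.62 0 2.4 0 0 0 -0.3; -0.62 0 2.9 0 0 0 -0.3; -0.62 0 3.07 0 0 0 -0.3; -0.62 0 3.07 0 0 0 -0.3; -0.62 0 3.07 0 0 0 -0.8; -0.62 0 3.07 0 0 0 -0.9; -0.62 0 3.07 0 0 0 -0.9; -0.62 0 3.07 0 0 0 -0.9", "squeeze": 8}}

```text
clock: 3.4
position: [0.5451, 0.0272, 0.0836]
ee_rot: [2.022, 2.402, 0.006]
contact_force: [0.3, 0.6, 2.9]
gripper_width: 0.016
```

Run:
```python
from h import *
o=observe();print(o["position"],arc(.082,-.75)[0],o["gripper_width"],o["contact_force"])
```

```text
[0.5451488  0.0271732  0.08363706] [0.54526495 0.02724344 0.082963  ] 0.016009263082514255 [0.34410879 0.5523174  2.89575123]
```

Emit:
{"fn": "apply_moves", "kwargs": {"plan": "0.11 0 -0.08 0 0 0 -0.9; 0.22 0 -0.15 0 0 0 -0.9; 0.35 0 -0.2 0 0 0 -0.9; 0.48 0 -0.23 0 0 0 -0.9; 0.61 0 -0.24 0 0 0 -0.9; 0.75 0 -0.23 0 0 0 -0.9; 0.88 0 -0.2 0 0 0 -0.9; 1.0 0 -0.15 0 0 0 -0.9; 1.12 0 -0.08 0 0 0 -0.9; 1.25 0 0 0 0 0 -0.9"}}

```text
clock: 4.4
position: [0.5396, 0.0587, 0.0839]
ee_rot: [2.022, 2.403, 0.007]
contact_force: [-2.3, -1.6, 3.3]
gripper_width: 0.0161
```

Run:
```python
from h import *
o=observe();print(o["position"],arc(.082,.75)[0],o["gripper_width"],o["contact_force"], "along y", o["contact_force"]@np.array([-np.sin(.1663),np.cos(.1663),0]))
t=read_camera("top");zoom(t["frame"],270,200,430,300,5,"t3.png")
s=read_camera("scene");zoom(s["frame"],270,200,400,290,5,"s3.png")
```

```text
[0.53962001 0.05866229 0.08393436] [0.54018739 0.05749401 0.082963  ] 0.016127732782412165 [-2.33942833 -1.60667966  3.2785005 ] along y -1.197257719825372
```

View pics/s3.png

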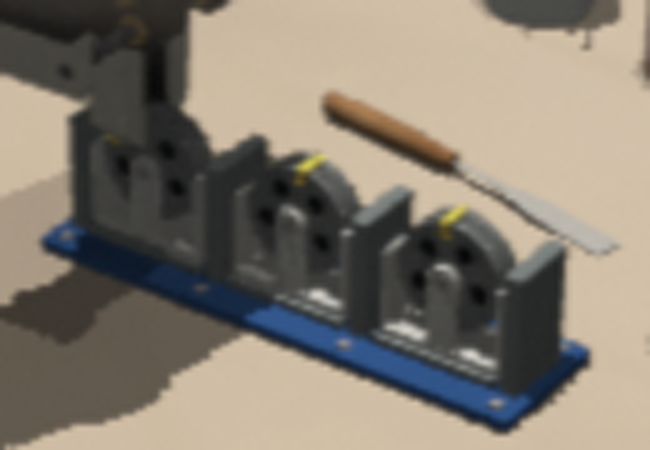

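Run:
```python
from h import *
t=read_camera("top")
mk=np.array([[365,147],[547,117]],float)/5+[270,210]
for m,b in zip(mk,(0,-.082)):
    w=back(t,m,.0775)[0][:2]-RACK[:2]; c,s=np.cos(RACK[2]),np.sin(RACK[2]); print(c*w[0]+s*w[1],-s*w[0]+c*w[1]-b)
P,_=arc(0,.75)
up=P.copy();up[2]=.118
o=observe(); u0=np.array(o["position"]);u0[2]=.118
steps([(u0,Rt(RACK[2])),(up,Rt(RACK[2])),(P,Rt(RACK[2]))])
```

```text
-0.0002497526173836397 -0.002025091520217921
-0.0007386594195661084 0.0019407468819153118
[0.0, 0.0, -1.38] [0.04, -0.03, 0.07]
[-3.35, 0.0, -1.38] [0.04, -0.03, 0.07]
[-3.35, -0.0, 0.02] [0.04, -0.03, 0.07]
```

Emit:
{"fn": "apply_moves", "kwargs": {"plan": "0 0 0 0 0 0 -0.3; 0 0 0 0 0 0 -0.3; 0 0 -0.7 0 0 0 -0.3; 0 0 -1.38 0 0 0 -0.3; -1.6 0 -1.38 0 0 0 -0.3; -3.2 0 -1.38 0 0 0 -0.3; -3.35 0 -1.3 0 0 0 -0.3; -3.35 0 -0.6 0 0 0 -0.3; -3.35 0 0 0 0 0 -0.3; -3.35 0 0.02 0 0 0 -0.3"}}

```text
clock: 5.55
position: [0.5527, -0.0233, 0.0813]
ee_rot: [-2.021, -2.403, -0.004]
contact_force: [0.6, 0.5, 0.7]
gripper_width: 0.0322
```

Run:
```python
from h import *
o=observe();print(o["position"],arc(0,.75)[0],o["gripper_width"],o["contact_force"])
s=read_camera("scene");zoom(s["frame"],270,200,400,290,5,"s4.png")
P,Q=arc(0,.75)
steps([(P,Q)])
```

```text
[ 0.55271616 -0.02328392  0.08131959] [ 0.55376122 -0.02337472  0.082963  ] 0.03218800753179669 [0.59740903 0.50903341 0.67683839]
[-0.01, 0.02, -0.03] [0.02, -0.03, 0.07]
```

View pics/s4.png

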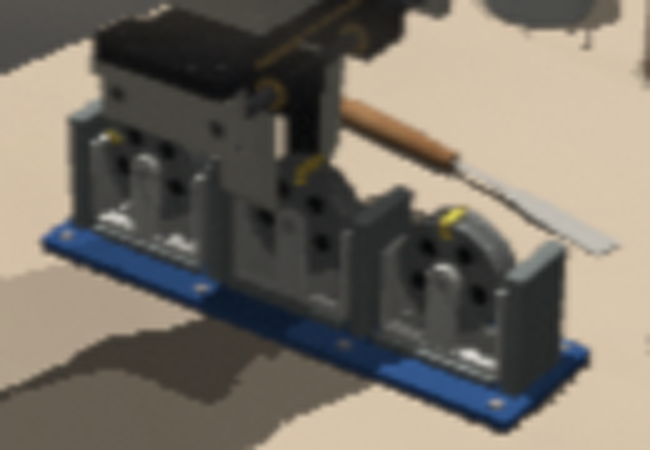

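Emit:
{"fn": "apply_moves", "kwargs": {"plan": "0 0 -0.03 0 0 0 -0.8; 0 0 -0.03 0 0 0 -0.9; 0 0 -0.03 0 0 0 -0.9; -0.16 0 -0.14 0 0 0 -0.9; -0.34 0 -0.22 0 0 0 -0.9; -0.52 0 -0.26 0 0 0 -0.9; -0.71 0 -0.26 0 0 0 -0.9; -0.89 0 -0.22 0 0 0 -0.9; -1.07 0 -0.14 0 0 0 -0.9; -1.24 0 -0.03 0 0 0 -0.9"}}

```text
clock: 6.6
position: [0.5583, -0.0518, 0.0833]
ee_rot: [-2.018, -2.403, -0.008]
contact_force: [-5.1, 8.7, 7.7]
gripper_width: 0.016
```

Run:
```python
from h import *
o=observe();print(o["position"],arc(0,-.75)[0],o["gripper_width"],o["contact_force"], "along y", o["contact_force"]@np.array([-np.sin(.1663),np.cos(.1663),0]))
s=read_camera("scene");zoom(s["frame"],270,200,400,290,5,"s5.png")
P,Q=arc(-.082,-.75); up=P.copy();up[2]=.118
steps([(up,Q),(P,Q)])
```

```text
[ 0.55828821 -0.05182279  0.08332196] [ 0.55883878 -0.05362528  0.082963  ] 0.015953303667566403 [-5.14548127  8.73338566  7.66679225] along y 9.464654669323162
[-3.31, -0.01, -1.42] [0.01, -0.06, 0.08]
[-3.32, -0.01, -0.02] [0.01, -0.06, 0.08]
```

View pics/s5.png

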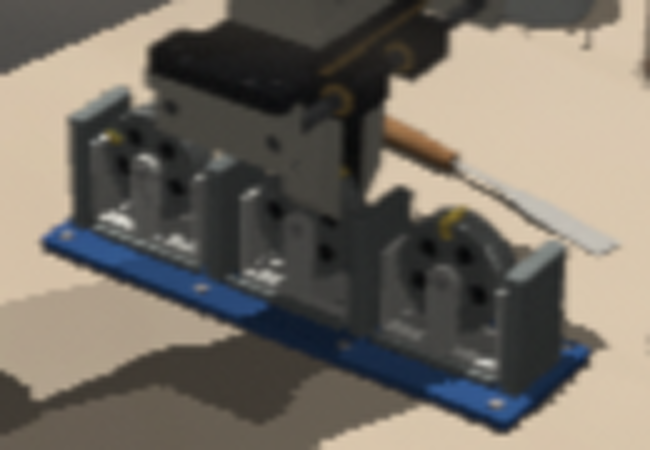

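Emit:
{"fn": "apply_moves", "kwargs": {"plan": "0 0 0 0 0 0 -0.3; 0 0 0 0 0 0 -0.3; 0 0 -0.7 0 0 0 -0.3; 0 0 -1.42 0 0 0 -0.3; -1.6 0 -1.42 0 0 0 -0.3; -3.2 0 -1.42 0 0 0 -0.3; -3.31 0 -1.3 0 0 0 -0.3; -3.31 0 -0.6 0 0 0 -0.3; -3.31 0 -0.05 0 0 0 -0.3; -3.31 0 -0.05 0 0 0 -0.3"}}

```text
clock: 7.65
position: [0.5713, -0.1338, 0.0819]
ee_rot: [-2.017, -2.4, -0.004]
contact_force: [0.3, 0.4, 0.1]
gripper_width: 0.0323
```

Run:
```python
from h import *
o=observe();print(o["position"],o["gripper_width"],o["contact_force"])
s=read_camera("scene");zoom(s["frame"],270,200,400,290,5,"s6.png")
P,Q=arc(-.082,-.75)
steps([(P,Q)])
```

```text
[ 0.57126253 -0.13376121  0.08188825] 0.032290914856028245 [0.29042544 0.38011705 0.09007113]
[-0.03, 0.02, -0.0] [-0.01, -0.07, 0.08]
```

View pics/s6.png

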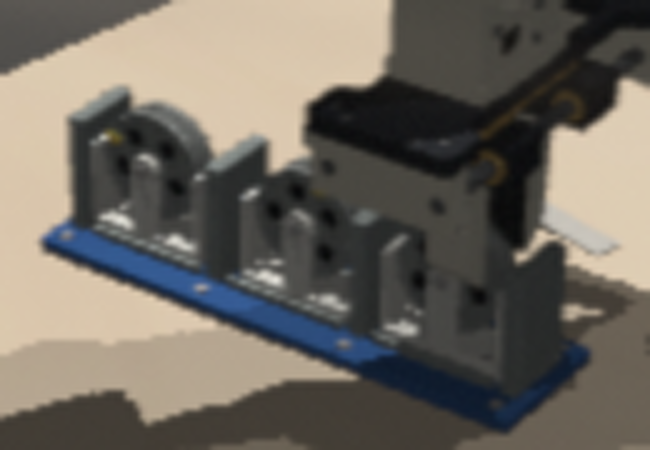

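Emit:
{"fn": "apply_moves", "kwargs": {"plan": "0 0 0 0 0 0 -0.8; 0 0 0 0 0 0 -0.9; 0 0 0 0 0 0 -0.9; 0.16 0 -0.11 0 0 0 -0.9; 0.34 0 -0.19 0 0 0 -0.9; 0.52 0 -0.23 0 0 0 -0.9; 0.71 0 -0.23 0 0 0 -0.9; 0.89 0 -0.19 0 0 0 -0.9; 1.07 0 -0.11 0 0 0 -0.9; 1.26 0 0 0 0 0 -0.9"}}

```text
clock: 8.7
position: [0.5665, -0.1027, 0.0836]
ee_rot: [-2.018, -2.401, -0.006]
contact_force: [-2.4, -2.6, 2.9]
gripper_width: 0.016
```

Run:
```python
from h import *
o=observe();print(o["position"],arc(-.082,.75)[0],o["gripper_width"],o["contact_force"], "along y", o["contact_force"]@np.array([-np.sin(.1663),np.cos(.1663),0]))
Q=Rt(RACK[2])
steps([(loc(RACK,0,-.05,.2),Q),(loc(RACK,-.0,-.0,.2),Q)])
```

```text
[ 0.56651979 -0.10269782  0.08358952] [ 0.56733505 -0.10424344  0.082963  ] 0.01602760430986167 [-2.38301555 -2.5733074   2.89794471] along y -2.1433346624475567
[0.63, 0.02, -4.65] [-0.0, -0.07, 0.08]
[2.63, 0.04, -4.64] [-0.0, -0.07, 0.08]
```

Emit:
{"fn": "apply_moves", "kwargs": {"plan": "0 0 0 0 0 0 -0.3; 0 0 0 0 0 0 -0.3; 0 0 -1 0 0 0 -0.3; 0 0 -2.5 0 0 0 -0.3; 1 0 -3.5 0 0 0 0; 2.63 0 -4.6 0 0 0 0.2; 2.63 0 -4.6 0 0 0 0.3; 2.63 0 -4.6 0 0 0 0.3; 2.63 0 -4.6 0 0 0 0.3; 2.63 0 -4.6 0 0 0 0.3", "squeeze": 25}}

```text
clock: 9.7
position: [0.555, -0.0398, 0.1983]
ee_rot: [-2.02, -2.399, -0.004]
contact_force: [0.4, -0.5, 0.2]
gripper_width: 0.0595
```

Run:
```python
from h import *
o=observe();print(o["position"],o["gripper_width"],o["contact_force"])
c=read_camera("wrist");cv2.imwrite("pics/w7.png",c["frame"])
L=[(0,y,.078) for y in(.082,0,-.082)]+[(sx*.014,sy*.032,.056) for sx in (1,-1) for sy in(1,-1)]
print(np.round(wproj(c,[loc(RACK,*l) for l in L],o["position"],o["ee_rot"])).tolist())
s=read_camera("scene");zoom(s["frame"],270,200,400,290,5,"s7.png")
Q=Rt(RACK[2])
steps([(loc(RACK,0,0,.046),Q)])
```

```text
[ 0.55496441 -0.03984772  0.19825974] 0.05953265549723727 [ 0.40029419 -0.45366686  0.2104028 ]
[[321.0, 125.0], [320.0, 240.0], [320.0, 336.0], [339.0, 191.0], [337.0, 269.0], [302.0, 191.0], [303.0, 269.0]]
[0.0, 0.07, 6.09] [-0.02, -0.06, 0.06]
```

View pics/s7.png

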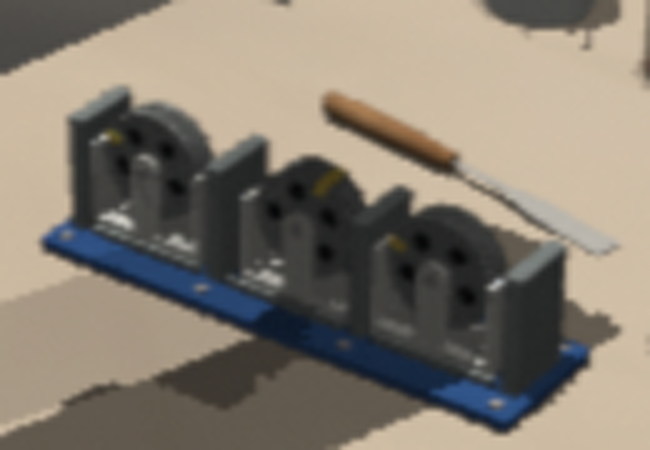

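View pics/w7.png

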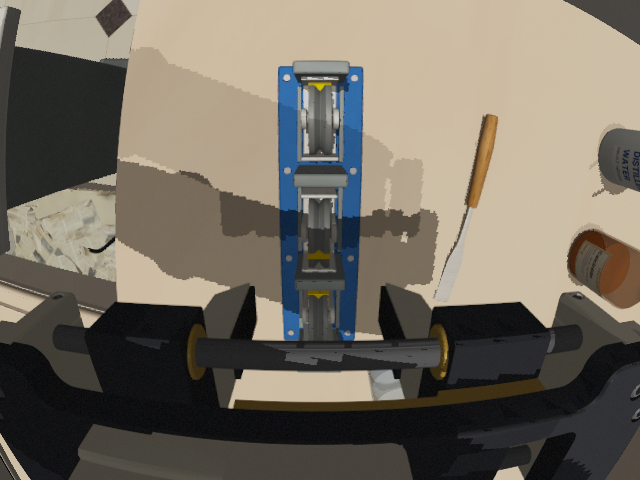

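Run:
```python
from h import *
o=observe();c=read_camera("wrist")
for b,row in((.082,87),(0,256),(-.082,295)):
    ph=np.linspace(-1.5,1.5,601)
    v=wproj(c,[loc(RACK,0,b+.028*np.sin(p),.05+.028*np.cos(p)) for p in ph],o["position"],o["ee_rot"])[:,1]
    i=np.argsort(abs(v-row))[:4];print(b,ph[i])
```

```text
0.082 [1.475 1.47  1.48  1.465]
0 [-0.505 -0.51  -0.5   -0.515]
-0.082 [1.335 1.33  1.34  1.325]
```

Run:
```python
from h import *
s=read_camera("scene")
for b in (.082,0,-.082):
    for p in(-.5,-.4,0,.8,1.0,1.2,1.4):
        print(b,p,np.round((proj(s,[loc(RACK,x,b+.028*np.sin(p),.05+.028*np.cos(p)) for x in(-.008,.008)])-[270,200])*5).tolist())
```

```text
0.082 -0.5 [[179.0, 133.0], [199.0, 120.0]]
0.082 -0.4 [[174.0, 130.0], [195.0, 116.0]]
0.082 0 [[156.0, 119.0], [177.0, 106.0]]
0.082 0.8 [[123.0, 123.0], [144.0, 110.0]]
0.082 1.0 [[118.0, 129.0], [138.0, 116.0]]
0.082 1.2 [[114.0, 136.0], [134.0, 123.0]]
0.082 1.4 [[111.0, 145.0], [132.0, 132.0]]
0 -0.5 [[321.0, 185.0], [341.0, 171.0]]
0 -0.4 [[317.0, 181.0], [337.0, 167.0]]
0 0 [[298.0, 170.0], [318.0, 156.0]]
0 0.8 [[262.0, 173.0], [282.0, 159.0]]
0 1.0 [[256.0, 179.0], [276.0, 165.0]]
0 1.2 [[252.0, 187.0], [272.0, 173.0]]
0 1.4 [[249.0, 196.0], [269.0, 182.0]]
-0.082 -0.5 [[474.0, 240.0], [493.0, 225.0]]
-0.082 -0.4 [[469.0, 236.0], [488.0, 221.0]]
-0.082 0 [[448.0, 224.0], [468.0, 209.0]]
-0.082 0.8 [[410.0, 227.0], [429.0, 212.0]]
-0.082 1.0 [[403.0, 233.0], [423.0, 218.0]]
-0.082 1.2 [[398.0, 240.0], [418.0, 226.0]]
-0.082 1.4 [[395.0, 250.0], [415.0, 235.0]]
```

Emit:
{"fn": "apply_moves", "kwargs": {"plan": "0 0.04 1.5 0 0 0 0.3; 0 0.04 3 0 0 0 0.3; 0 0.04 4.4 0 0 0 0.3; 0 0.04 5.6 0 0 0 0.3; 0 0.04 6.1 0 0 0 0.3; 0 0.04 6.1 0 0 0 0.3; 0 0.04 6.1 0 0 0 -0.6; 0 0.04 6.1 0 0 0 -0.9; 0 0.04 6.1 0 0 0 -0.9; 0 0.04 6.1 0 0 0 -0.9", "squeeze": 30}}

```text
clock: 10.9
position: [0.5564, -0.0382, 0.047]
ee_rot: [-2.02, -2.401, -0.006]
contact_force: [-0.9, 0.3, -0.1]
gripper_width: 0.0321
```

Run:
```python
from h import *
o=observe();print(o["position"],o["gripper_width"],o["contact_force"],(o["position"]-loc(RACK,0,0,.046)))
Q=Rt(RACK[2]);up=np.array(o["position"]);up[2]=.16
steps([(up,Q),((.41,-.05,.16),Rt(0.))])
```

```text
[ 0.5564133  -0.03823894  0.04695214] 0.032067394848312614 [-0.90201018  0.33895822 -0.13363381] [0.0001133  0.00026106 0.00095214]
[0.03, 0.0, -4.52] [0.01, -0.07, 0.06]
[0.56, -5.85, -4.52] [0.0, -0.07, 1.97]
```

Emit:
{"fn": "apply_moves", "kwargs": {"plan": "0 0 0 0 0 0 -0.9; 0 0 0 0 0 0 -0.9; 0 0 0 0 0 0 -0.9; 0 0 -0.3 0 0 0 -0.9; 0 0 -0.8 0 0 0 -0.9; 0 0 -1.6 0 0 0 -0.9; 0 0 -2.6 0 0 0 -0.9; 0 0 -3.6 0 0 0 -0.9; 0 0 -4.4 0 0 0 -0.9; 0 0 -4.6 0 0 0 -0.9"}}

```text
clock: 11.9
position: [0.5577, -0.0392, 0.1649]
ee_rot: [-2.022, -2.403, -0.011]
contact_force: [1.0, -0.7, -4.2]
gripper_width: 0.0277
```

Run:
```python
from h import *
o=observe();print(o["position"],o["gripper_width"],o["contact_force"])
s=read_camera("scene");zoom(s["frame"],250,170,410,290,5,"s8.png")
c=read_camera("wrist");cv2.imwrite("pics/w8.png",c["frame"])
steps([((.41,-.06,.16),Rt(0.)),((.41,-.06,.039),Rt(0.))])
```

```text
[ 0.55773262 -0.03922082  0.16485831] 0.027672995198827516 [ 0.98990445 -0.68430365 -4.23010326]
[0.17, -5.93, 0.1] [0.02, -0.07, 1.97]
[0.15, -5.94, 4.94] [0.02, -0.07, 1.97]
```

View pics/s8.png

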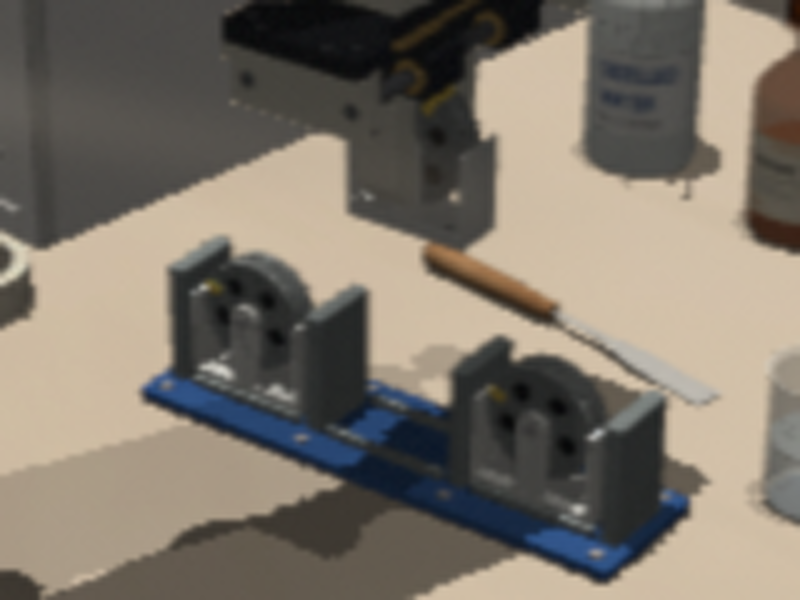

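View pics/w8.png

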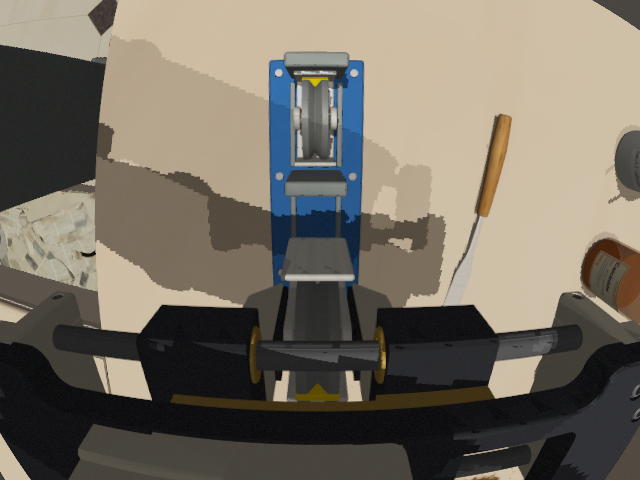

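Emit:
{"fn": "apply_moves", "kwargs": {"plan": "0 -1 0 0 0 0.3 -0.9; 0 -2.2 0 0 0 0.7 -0.9; 0.1 -3.5 0 0 0 1.1 -0.9; 0.1 -4.7 0.1 0 0 1.5 -0.9; 0.15 -5.6 0.4 0 0 1.9 -0.9; 0.15 -5.93 1.2 0 0 2 -0.9; 0.15 -5.93 2.2 0 0 2 -0.9; 0.15 -5.93 3.2 0 0 2 -0.9; 0.15 -5.93 4 0 0 2 -0.9; 0.15 -5.93 4.4 0 0 2 -0.9"}}

```text
clock: 13.0
position: [0.4088, -0.0599, 0.0506]
ee_rot: [-2.221, -2.215, -0.004]
contact_force: [0.1, 0.8, -5.1]
gripper_width: 0.0278
```

Run:
```python
from h import *
o=observe();print(o["position"],o["gripper_width"],o["contact_force"])
p=o["position"]
steps([((p[0],p[1],.039),Rt(0.))])
```

```text
[ 0.40876062 -0.05992806  0.05058353] 0.027773766670410392 [ 0.08405476  0.7543825  -5.05182194]
[-0.0, 0.0, 0.46] [-0.02, -0.06, -0.03]
```

Emit:
{"fn": "apply_moves", "kwargs": {"plan": "0 0 0.1 0 0 0 -0.9; 0 0 0.18 0 0 0 -0.9; 0 0 0.26 0 0 0 -0.9; 0 0 0.32 0 0 0 -0.9; 0 0 0.37 0 0 0 -0.9; 0 0 0.41 0 0 0 -0.9; 0 0 0.44 0 0 0 -0.9; 0 0 0.47 0 0 0 -0.9; 0 0 0.47 0 0 0 -0.9; 0 0 0.47 0 0 0 -0.9"}}

```text
clock: 14.0
position: [0.4088, -0.0599, 0.039]
ee_rot: [-2.221, -2.215, -0.004]
contact_force: [-1.1, -0.4, 2.7]
gripper_width: 0.0281
```

Emit:
{"fn": "apply_moves", "kwargs": {"plan": "0 0 0 0 0 0 -0.2; 0 0 0 0 0 0 0.2; 0 0 0 0 0 0 0.3; 0 0 0 0 0 0 0.3; 0 0 -0.8 0 0 0 0.3; 0 0 -2 0 0 0 0.5; 0 0 -3.4 0 0 0 1; 0 0 -4.8 0 0 1.5 1; 0 0 -6 0 0 3 1; 0 0 -6 0 0 4.5 1"}}

```text
clock: 15.0
position: [0.4111, -0.0609, 0.1922]
ee_rot: [-2.616, -1.733, -0.011]
contact_force: [0.3, 0.7, -1.1]
gripper_width: 0.091
```

Run:
```python
from h import *
o=observe();print(o["position"],o["gripper_width"],o["contact_force"],o["joint_pos"])
c=read_camera("wrist");cv2.imwrite("pics/w9.png",c["frame"])
L=[(.4088+sx*.014,-.0599+sy*.032,.048) for sx in (1,-1) for sy in(1,-1)]+[(.4088+sx*.014,-.0599+sy*.032,0) for sx in (1,-1) for sy in(1,-1)]
print(np.round(wproj(c,L,o["position"],o["ee_rot"])).tolist())
steps([((.4088,-.0599,.19),Rt(-np.pi/2))])
```

```text
[ 0.41111688 -0.06093667  0.19215382] 0.09095286078796777 [ 0.32354502  0.69922652 -1.11433052] [-0.5843917   0.16913585  0.70809336  2.17025192 -0.15692583  0.84527706
 -0.18008586]
[[315.0, 188.0], [346.0, 260.0], [282.0, 202.0], [314.0, 273.0], [315.0, 179.0], [342.0, 242.0], [286.0, 191.0], [314.0, 253.0]]
[-0.0, -0.07, 0.03] [-0.06, -0.07, 13.32]
```

View pics/w9.png

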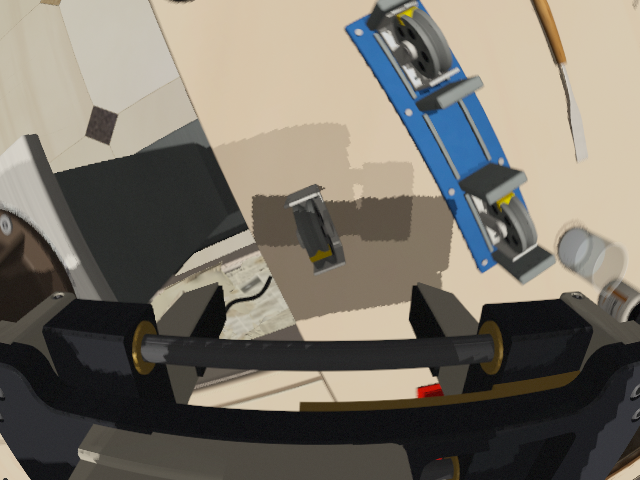

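Emit:
{"fn": "apply_moves", "kwargs": {"plan": "0 -0.07 0 0 0 1.5 1; 0 -0.07 0 0 0 3 1; 0 -0.07 0 0 0 4.5 1; 0 -0.07 0 0 0 6 1; 0 -0.07 0 0 0 7.5 1; 0 -0.07 0 0 0 9 1; 0 -0.07 0 0 0 10.5 1; 0 -0.07 0 0 0 12 1; 0 -0.07 0 0 0 13.3 1; 0 -0.07 0 0 0 13.3 1"}}

```text
clock: 16.05
position: [0.4083, -0.0598, 0.1902]
ee_rot: [-3.135, -0.004, -0.002]
contact_force: [0.1, 1.2, -0.1]
gripper_width: 0.0918
```

Run:
```python
from h import *
o=observe();print(o["position"],o["gripper_width"],o["contact_force"],o["joint_pos"])
c=read_camera("wrist");cv2.imwrite("pics/w10.png",c["frame"])
L=[(.4088+sx*.014,-.0599+sy*.032,.048) for sx in (1,-1) for sy in(1,-1)]
print(np.round(wproj(c,L,o["position"],o["ee_rot"])).tolist())
steps([((.4088,-.0599,.041),Rt(-np.pi/2))])
```

```text
[ 0.40831813 -0.05980269  0.19018318] 0.09184616706986654 [ 0.10308079  1.17890383 -0.06541873] [-0.77581739  0.20074572  0.94874101  2.18647881 -0.22621476  0.84992564
 -1.25438653]
[[277.0, 213.0], [360.0, 213.0], [278.0, 247.0], [359.0, 248.0]]
[0.01, 0.04, 5.97] [-0.07, -0.01, 0.07]
```

View pics/w10.png

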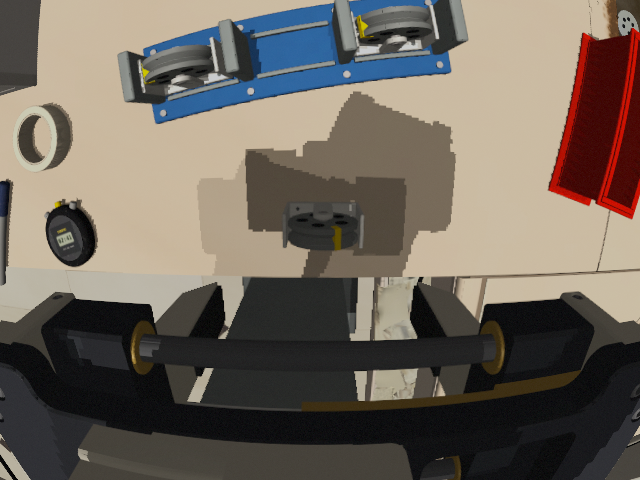

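Emit:
{"fn": "apply_moves", "kwargs": {"plan": "0 0.08 1.3 0 0 0 1; 0 0.15 2.7 0 0 0 1; 0 0.15 4 0 0 0 1; 0 0.15 5.2 0 0 0 1; 0 0.15 5.8 0 0 0 1; 0 0.15 5.97 0 0 0 1; 0 0.15 5.97 0 0 0 1; 0 0.15 5.97 0 0 0 0.3; 0 0.15 5.97 0 0 0 0.1; 0 0.15 5.97 0 0 0 0.1", "squeeze": 15}}

```text
clock: 17.1
position: [0.4092, -0.0624, 0.0417]
ee_rot: [-3.135, -0.011, -0.004]
contact_force: [-0.5, -0.3, -0.4]
gripper_width: 0.0723
```

Run:
```python
from h import *
o=observe();print(o["position"],o["gripper_width"],o["contact_force"])
```

```text
[ 0.409154   -0.06238589  0.04167012] 0.07233188394529874 [-0.47749034 -0.30910717 -0.36454108]
```

Emit:
{"fn": "apply_moves", "kwargs": {"plan": "0 0 0 0 0 0 0.1; 0 0 0 0 0 0 0.1; 0 0 0 0 0 0 0.1; 0 0 0 0 0 0 0.1; 0 0 -0.3 0 0 0 0.1; 0 0 -1 0 0 0 0.1; 0 0 -2 0 0 0 0.1; 0 0 -3.2 0 0 0 0.1; 0 0 -4.4 0 0 0 0.1; 0 0 -5.2 0 0 0 0.1", "squeeze": 30}}

```text
clock: 18.1
position: [0.4084, -0.0636, 0.1732]
ee_rot: [-3.135, -0.01, -0.004]
contact_force: [-0.1, 0.8, -4.7]
gripper_width: 0.0638
```

Run:
```python
from h import *
o=observe();print(o["position"],o["gripper_width"],o["contact_force"],o["joint_pos"])
c=read_camera("wrist");cv2.imwrite("pics/w11.png",c["frame"])
s=read_camera("scene");zoom(s["frame"],200,150,420,330,3.6,"s11.png")
b=BOX
steps([((.46,-.25,.18),Rt(np.radians(-45))),((b[0],b[1],.18),Rt(b[2])),((b[0],b[1],.046),Rt(b[2]))])
```

```text
[ 0.4083777  -0.06359856  0.17324832] 0.06382898748391251 [-0.09599158  0.77272189 -4.70139359] [-0.75446631  0.2440588   0.95744361  2.20826493 -0.28635376  0.81039127
 -1.17563396]
[1.96, 7.48, -0.31] [-0.06, -0.1, -8.91]
[4.26, 11.23, -0.32] [-0.03, -0.12, -15.38]
[4.23, 11.27, 5.03] [-0.03, -0.12, -15.38]
```

View pics/w11.png

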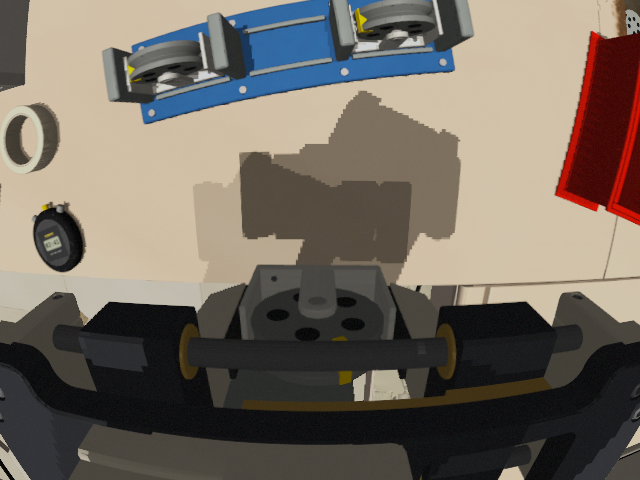

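View pics/s11.png

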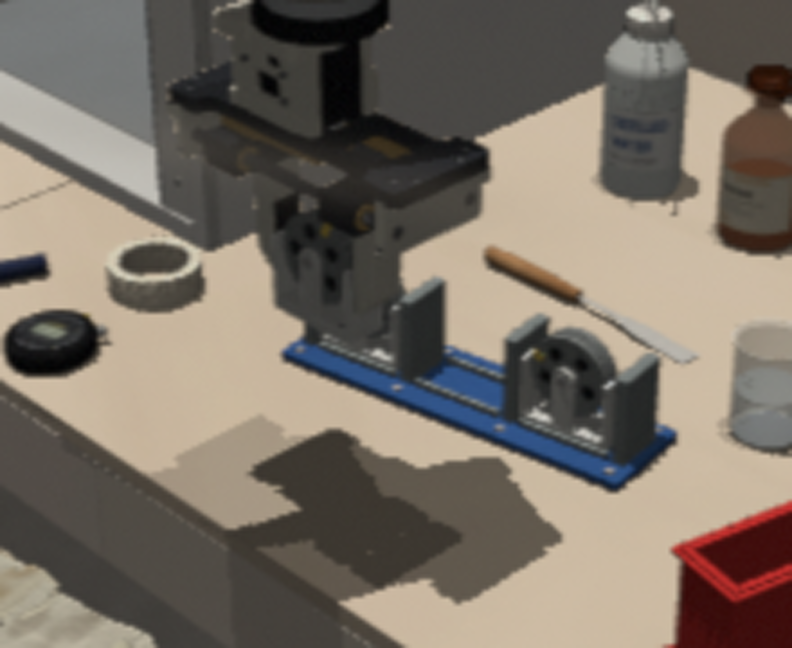

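Emit:
{"fn": "apply_moves", "kwargs": {"plan": "0.3 0.8 0 0 0 -1 0.1; 0.7 2 -0.1 0 0 -2.5 0.1; 1.1 3.3 -0.2 0 0 -4 0.1; 1.5 4.7 -0.3 0 0 -5.5 0.1; 1.9 6 -0.3 0 0 -7 0.1; 2.3 7.3 -0.3 0 0 -8.5 0.1; 2.8 8.6 -0.3 0 0 -10 0.1; 3.3 9.6 -0.3 0 0 -11.5 0.1; 3.7 10.4 -0.3 0 0 -13 0.1; 4.1 11 -0.3 0 0 -14.4 0.1"}}

```text
clock: 19.2
position: [0.5133, -0.3387, 0.177]
ee_rot: [-2.526, -1.858, -0.013]
contact_force: [0.1, 0.2, -4.0]
gripper_width: 0.0639
```

Run:
```python
from h import *
o=observe();print(o["position"],o["gripper_width"],o["contact_force"],o["joint_pos"])
b=BOX
steps([((b[0],b[1],.15),Rt(b[2]))])
```

```text
[ 0.51329197 -0.3386889   0.17698063] 0.06388291178151995 [ 0.09833977  0.15752529 -4.00735472] [ 0.14248973  0.52049513  0.53262655  1.71508976 -0.31795268  0.99450591
  0.49068355]
[-0.12, 0.24, 1.08] [0.01, -0.12, -0.94]
```

Emit:
{"fn": "apply_moves", "kwargs": {"plan": "-0.12 0.24 0.3 0 -0.1 -0.94 0.1; -0.12 0.24 0.6 0 -0.1 -0.94 0.1; -0.12 0.24 0.9 0 -0.1 -0.94 0.1; -0.12 0.24 1.08 0 -0.1 -0.94 0.1; -0.12 0.24 1.08 0 -0.1 -0.94 0.1; -0.12 0.24 1.08 0 -0.1 -0.94 0.1; -0.12 0.24 1.08 0 -0.1 -0.94 0.1; -0.12 0.24 1.08 0 -0.1 -0.94 0.1; -0.12 0.24 1.08 0 -0.1 -0.94 0.1; -0.12 0.24 1.08 0 -0.1 -0.94 0.1"}}

```text
clock: 20.2
position: [0.5183, -0.3431, 0.1502]
ee_rot: [-2.453, -1.963, -0.003]
contact_force: [0.2, -0.5, -5.6]
gripper_width: 0.0641
```

Run:
```python
from h import *
o=observe();print(o["position"],o["ee_rot"],o["contact_force"])
c=read_camera("wrist");cv2.imwrite("pics/w12.png",c["frame"])
L=[(sx*.075,sy*.0185,.076) for sx,sy in((1,1),(-1,1),(-1,-1),(1,-1))]+[(sx*.08,sy*.0235,.076) for sx,sy in((1,1),(-1,1),(-1,-1),(1,-1))]
print(np.round(wproj(c,[loc(BOX,*l) for l in L],o["position"],o["ee_rot"]),1).tolist())
zoom(c["frame"],160,200,480,400,2.5,"w12z.png")
s=read_camera("scene");zoom(s["frame"],340,200,500,360,3.7,"s12.png")
b=BOX
steps([((b[0],b[1],.15),Rt(b[2]))])
```

```text
[ 0.51830612 -0.34309181  0.15015638] [-2.45259502 -1.96325199 -0.00298714] [ 0.18830111 -0.5343789  -5.59363053]
[[439.9, 235.2], [195.5, 235.3], [201.8, 289.9], [433.6, 289.8], [448.3, 227.5], [187.2, 227.5], [195.6, 296.6], [439.8, 296.4]]
[-0.01, -0.0, 0.0] [0.01, -0.02, 0.0]
```

View pics/w12.png

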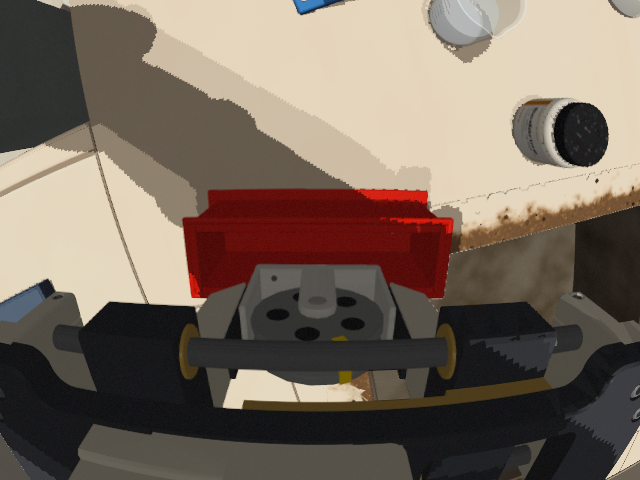

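View pics/s12.png

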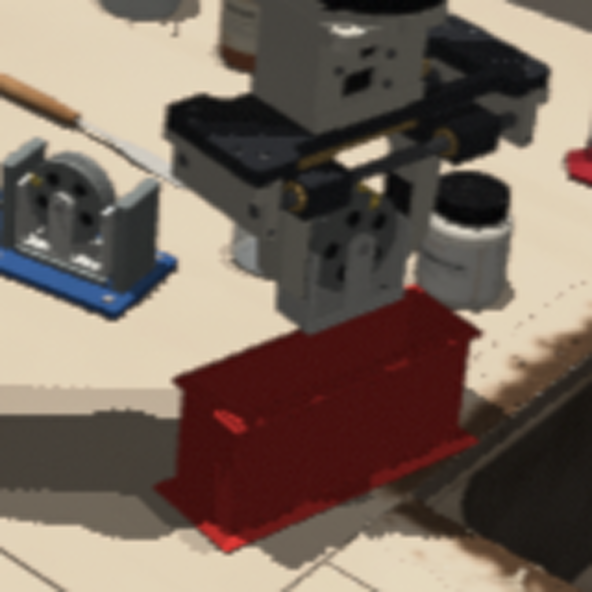

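View pics/w12z.png

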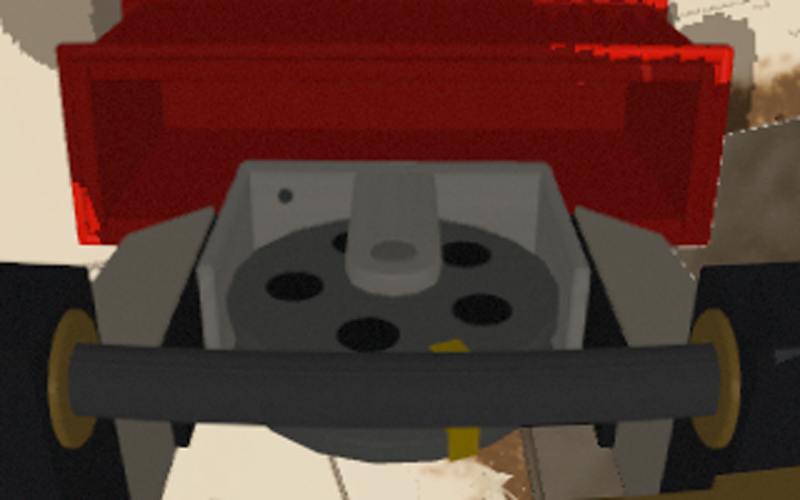

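Run:
```python
from h import *
from scipy.optimize import least_squares
o=observe();c=read_camera("wrist");cv2.imwrite("pics/w13.png",c["frame"])
m=np.array([[452.8,218.4],[182.8,218.4],[192,297.6],[444.4,297.6]])
for z in(.074,.076,.078):
    f=lambda p:(wproj(c,[loc(p[:3],sx*p[3],sy*p[4],z) for sx,sy in((1,1),(-1,1),(-1,-1),(1,-1))],o["position"],o["ee_rot"])-m).ravel()
    r=least_squares(f,[*BOX,.082,.025]);print(z,np.round(r.x,4),np.round(r.fun,1), "local off",R.from_euler('z',-BOX[2]).apply([*(r.x[:2]-BOX[:2]),0]))
zoom(cv2.convertScaleAbs(c["frame"],alpha=2.2),170,205,300,305,6,"w13z.png")
g=c["frame"][205:305,240:260].mean(1);print([ (205+i,*np.round(v).astype(int).tolist()) for i,v in enumerate(g) if i<65])
```

```text
0.074 [ 0.5187 -0.3415 -0.2205  0.0834  0.027 ] [ 0.6 -0.  -0.2  0.1  0.2  0.  -0.7 -0.2] local off [0.00011428 0.0017497  0.        ]
0.076 [ 0.5189 -0.3408 -0.2205  0.0826  0.0268] [ 0.6 -0.  -0.2  0.1  0.2  0.  -0.7 -0.2] local off [0.00010734 0.00252386 0.        ]
0.078 [ 0.519  -0.34   -0.2205  0.0818  0.0265] [ 0.6 -0.  -0.2  0.1  0.2  0.  -0.7 -0.2] local off [0.0001004  0.00329802 0.        ]
[(205, 9, 11, 86), (206, 9, 11, 86), (207, 9, 10, 86), (208, 8, 9, 86), (209, 8, 11, 86), (210, 8, 11, 86), (211, 9, 12, 86), (212, 9, 11, 86), (213, 10, 13, 86), (214, 10, 12, 86), (215, 8, 11, 85), (216, 8, 11, 86), (217, 10, 14, 93), (218, 10, 13, 101), (219, 10, 16, 103), (220, 12, 16, 102), (221, 10, 14, 101), (222, 10, 14, 97), (223, 9, 12, 86), (224, 9, 13, 95), (225, 10, 15, 100), (226, 10, 14, 102), (227, 10, 15, 102), (228, 10, 14, 101), (229, 10, 14, 101), (230, 10, 13, 100), (231, 11, 13, 98), (232, 12, 13, 99), (233, 10, 14, 102), (234, 9, 15, 101), (235, 10, 14, 101), (236, 10, 14, 101), (237, 10, 14, 101), (238, 10, 14, 101), (239, 10, 14, 101), (240, 12, 15, 102), (241, 8, 13, 101), (242, 11, 15, 101), (243, 11, 14, 101), (244, 10, 15, 101), (245, 10, 13, 101), (246, 9, 14, 101), (247, 10, 15, 102), (248, 11, 14, 101), (249, 10, 14, 101), (250, 10, 13, 101), (251, 10, 12, 92), (252, 8, 10, 86), (253, 8, 11, 86), (254, 9, 11, 86), (255, 10, 12, 86), (256, 8, 11, 86), (257, 8, 10, 86), (258, 10, 12, 86), (259, 9, 11, 86), (260, 8, 11, 86), (261, 10, 12, 86), (262, 9, 11, 86), (263, 8, 11, 86), (264, 17, 19, 86), (265, 20, 23, 86), (266, 24, 27, 86), (267, 24, 27, 85), (268, 26, 29, 85), (269, 28, 31, 86)]
```

View pics/w13z.png

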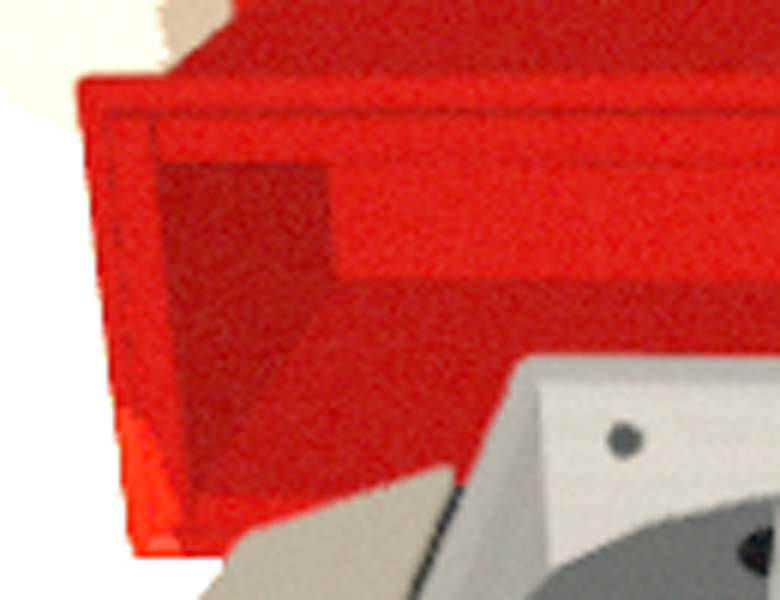

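Run:
```python
from h import *
c=read_camera("wrist")
I=[0,0,0];z=[1e-12,0,0]
L=[(.014,-.032,.0415),(.014,.032,.0415),(.014,-.032,-.0065),(.014,.032,-.0065),(.014,-.008,-.0085)]
for dx in(-.002,0,.002): print(dx,np.round(wproj(c,[(a+dx,b,d) for a,b,d in L],I,z),1).tolist())
zoom(cv2.convertScaleAbs(c["frame"],alpha=2.2),225,255,415,345,4.2,"w14z.png")
```

```text
-0.002 [[256.5, 265.5], [379.9, 265.5], [238.7, 310.1], [398.3, 310.1], [298.1, 313.6]]
0 [[256.3, 261.9], [380.2, 261.9], [238.3, 305.8], [398.7, 305.7], [297.9, 309.2]]
0.002 [[256.1, 258.3], [380.4, 258.3], [237.8, 301.3], [399.2, 301.3], [297.8, 304.6]]
```

View pics/w14z.png

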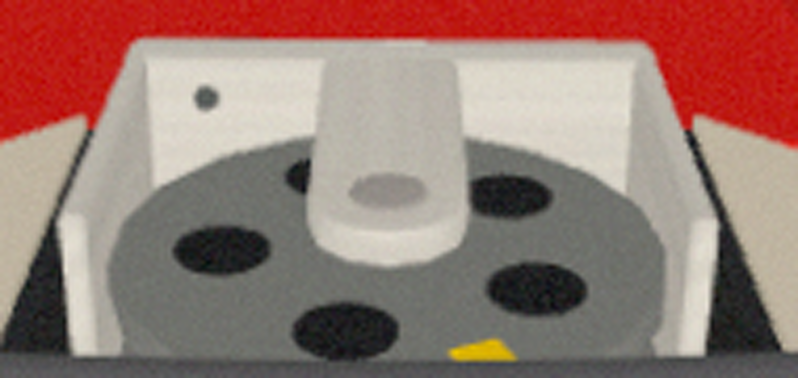

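Emit:
{"fn": "apply_moves", "kwargs": {"plan": "0.1 0 0.2 0 0 0 0.1; 0.1 0 0.4 0 0 0 0.1; 0.1 0 0.6 0 0 0 0.1; 0.1 0 0.8 0 0 0 0.1; 0.1 0 1 0 0 0 0.1; 0.1 0 1.1 0 0 0 0.1; 0.1 0 1.1 0 0 0 0.1; 0.1 0 1.1 0 0 0 0.1; 0.1 0 1.1 0 0 0 0.1; 0.1 0 1.1 0 0 0 0.1"}}

```text
clock: 21.4
position: [0.5189, -0.3407, 0.1227]
ee_rot: [2.453, 1.963, 0.003]
contact_force: [-0.0, 0.0, -4.5]
gripper_width: 0.0637
```

Run:
```python
from h import *
o=observe();print(o["position"],o["contact_force"])
c=read_camera("wrist")
zoom(cv2.convertScaleAbs(c["frame"],alpha=2.2),160,190,480,310,2.5,"w15z.png")
s=read_camera("scene");zoom(s["frame"],370,230,500,330,6,"s15.png")
```

```text
[ 0.51894664 -0.34068536  0.12272337] [-0.02228013  0.04338944 -4.48700395]
```

View pics/w15z.png

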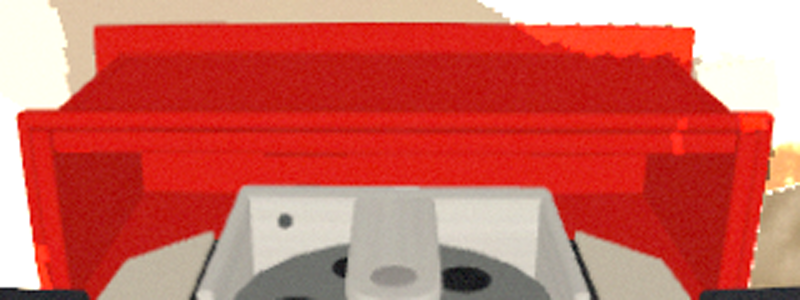

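View pics/s15.png

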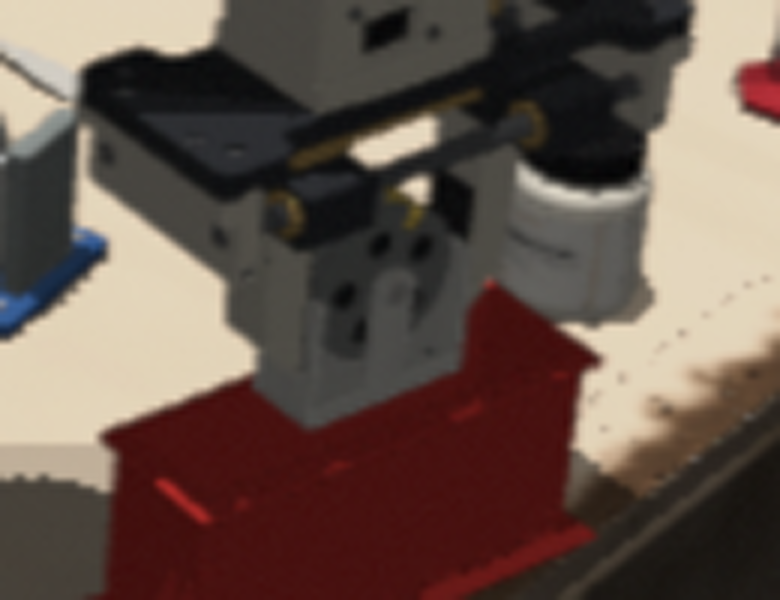

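Run:
```python
from h import *
c=read_camera("wrist")
x=np.linspace(0,.04,401)
for nm,row,z in(("wall",251.2,.0467),("base",264.4,.0415)):
    v=wproj(c,[(a,0.0001,z) for a in x],[0,0,0],[1e-12,0,0])[:,1];print(nm,x[np.argmin(abs(v-row))])
```

```text
wall 0.0181
base 0.012700000000000001
```

Emit:
{"fn": "apply_moves", "kwargs": {"plan": "0.03 0 0.1 0 0 0 0.1; 0.03 0 0.3 0 0 0 0.1; 0.03 0 0.6 0 0 0 0.1; 0.03 0 0.9 0 0 0 0.1; 0.03 0 1.2 0 0 0 0.1; 0.03 0 1.5 0 0 0 0.1; 0.03 0 1.8 0 0 0 0.1; 0.03 0 2.1 0 0 0 0.1; 0.03 0 2.4 0 0 0 0.1; 0.03 0 2.6 0 0 0 0.1"}}

```text
clock: 22.55
position: [0.519, -0.3397, 0.0568]
ee_rot: [-2.452, -1.963, -0.003]
contact_force: [-0.6, 0.0, -4.0]
gripper_width: 0.0638
```

Run:
```python
from h import *
o=observe();print(o["position"],o["contact_force"],o["ft_torque"])
steps([((o["position"][0],o["position"][1],.0465),Rt(BOX[2]))])
```

```text
[ 0.51895346 -0.33966143  0.05679059] [-0.56707492  0.0201322  -4.03037586] [-0.08965301  0.11333441  0.04176613]
[-0.0, -0.0, 0.41] [0.01, -0.02, 0.0]
```

No side contact; final gentle lowering.

Emit:
{"fn": "apply_moves", "kwargs": {"plan": "0 0 0.08 0 0 0 0.1; 0 0 0.15 0 0 0 0.1; 0 0 0.22 0 0 0 0.1; 0 0 0.28 0 0 0 0.1; 0 0 0.33 0 0 0 0.1; 0 0 0.37 0 0 0 0.1; 0 0 0.4 0 0 0 0.1; 0 0 0.42 0 0 0 0.1; 0 0 0.42 0 0 0 0.1; 0 0 0.42 0 0 0 0.1"}}

```text
clock: 23.55
position: [0.519, -0.3397, 0.0473]
ee_rot: [-2.452, -1.963, -0.004]
contact_force: [-2.6, 1.2, 7.8]
gripper_width: 0.0635
```

Emit:
{"fn": "apply_moves", "kwargs": {"plan": "0 0 0 0 0 0 0.5; 0 0 0 0 0 0 0.65; 0 0 0 0 0 0 0.65; 0 0 0 0 0 0 0.65; 0 0 -0.6 0 0 0 0.65; 0 0 -1.5 0 0 0 0.65; 0 0 -2.5 0 0 0 0.65; 0 0 -3.8 0 0 0 0.65; 0 0 -5 0 0 0 0.65; 0 0 -6 0 0 0 0.65"}}

```text
clock: 24.55
position: [0.5189, -0.3405, 0.2003]
ee_rot: [2.452, 1.962, 0.005]
contact_force: [0.2, -0.2, -0.7]
gripper_width: 0.0755
```

Run:
```python
from h import *
o=observe();print(o["position"],o["contact_force"],o["gripper_width"],o["joint_pos"])
c=read_camera("wrist");cv2.imwrite("pics/w16.png",c["frame"])
steps([((.38,-.33,.25),Rt(-.7))])
```

```text
[ 0.51891521 -0.34045176  0.20029622] [ 0.21404373 -0.22997695 -0.72082424] 0.07554720773770462 [ 0.13992192  0.50047626  0.52771653  1.67852805 -0.28719465  1.0377937
  0.5397093 ]
[-0.78, -5.56, -1.88] [0.09, -0.02, 5.48]
```

View pics/w16.png

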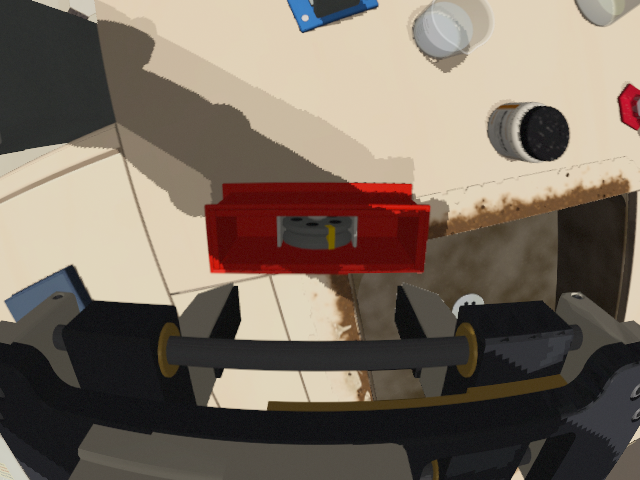

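The pulley stands upright in the box (pixels about 280–355 × 215–250). I'll retreat for a clear final view of the marks.

Emit:
{"fn": "apply_moves", "kwargs": {"plan": "-0.1 -0.8 -0.4 0 0 0.8 0.65; -0.2 -1.8 -0.8 0 0 1.6 0.65; -0.4 -2.8 -1.2 0 0 2.6 0.65; -0.5 -3.8 -1.6 0 0 3.6 0.65; -0.7 -4.8 -1.9 0 0 4.6 0.65; -0.8 -5.5 -1.9 0 0 5.4 0.65; -0.8 -5.5 -1.9 0 0 5.4 0.65; -0.8 -5.5 -1.9 0 0 5.4 0.65; -0.8 -5.5 -1.9 0 0 5.4 0.65; -0.8 -5.5 -1.9 0 0 5.4 0.65"}}

```text
clock: 25.6
position: [0.3822, -0.3308, 0.2505]
ee_rot: [2.838, 1.336, 0.009]
contact_force: [-0.7, 0.0, -0.1]
gripper_width: 0.0755
```

Run:
```python
from h import *
o=observe();print(o["clock"],o["position"],o["contact_force"])
t=read_camera("top");zoom(t["frame"],270,200,430,300,5,"t17.png");cv2.imwrite("pics/t17f.png",t["frame"])
s=read_camera("scene");zoom(s["frame"],270,200,400,290,6,"s17.png")
for b in(.082,-.082):
  for p in(.6,.8,1.,1.2,1.4): print(b,p,np.round((proj(t,loc(RACK,0,b+.028*np.sin(p),.05+.028*np.cos(p)))-[270,200])*5).tolist(),np.round((proj(s,loc(RACK,-.008,b+.028*np.sin(p),.05+.028*np.cos(p)))-[270,200])*6).tolist())
```

```text
25.6 [ 0.38222068 -0.33082127  0.25046996] [-0.69862526  0.04880221 -0.06461046]
0.082 0.6 [[133.0, 238.0]] [[156.0, 142.0]]
0.082 0.8 [[123.0, 241.0]] [[148.0, 147.0]]
0.082 1.0 [[116.0, 244.0]] [[141.0, 154.0]]
0.082 1.2 [[111.0, 247.0]] [[136.0, 163.0]]
0.082 1.4 [[109.0, 250.0]] [[134.0, 174.0]]
-0.082 0.6 [[514.0, 173.0]] [[502.0, 267.0]]
-0.082 0.8 [[503.0, 176.0]] [[492.0, 272.0]]
-0.082 1.0 [[494.0, 179.0]] [[484.0, 279.0]]
-0.082 1.2 [[488.0, 183.0]] [[478.0, 289.0]]
-0.082 1.4 [[483.0, 185.0]] [[474.0, 300.0]]
```

View pics/t17.png

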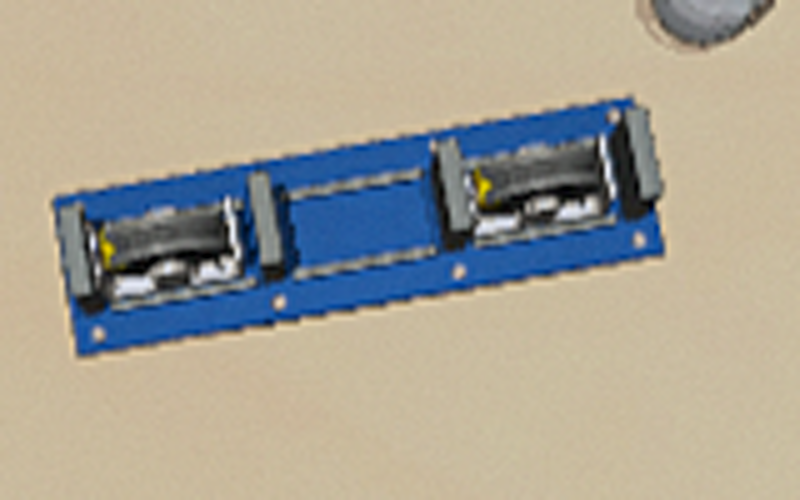

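View pics/s17.png

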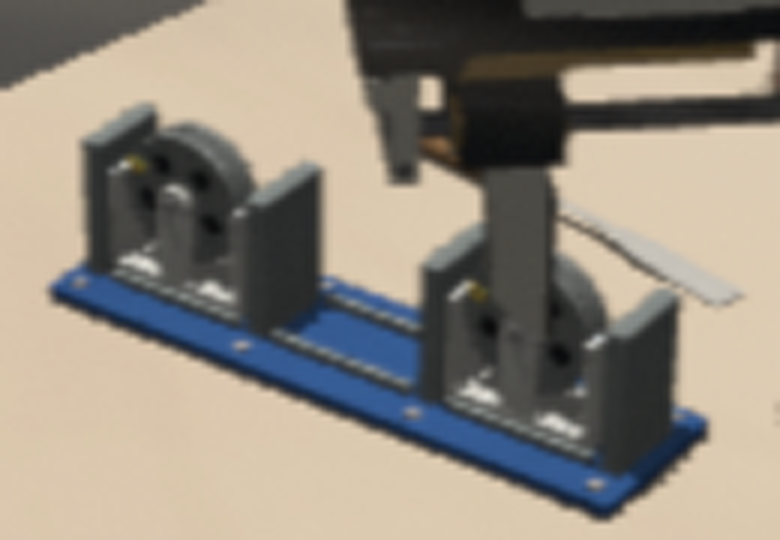

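View pics/t17f.png

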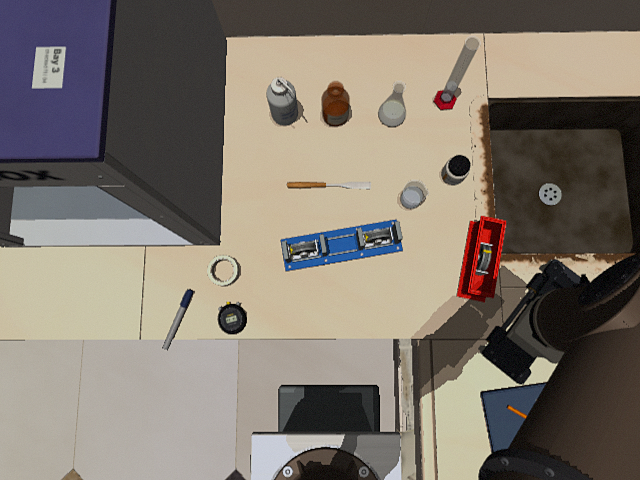

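```bash
python3 -c "
from plant import hand_in; print(hand_in())"
```

```text
the job is handed in; nothing more can be done
None
```

I tested all three wheels, moved the one pulley that catches to the reject box, and handed the job in at about 26 s of the 72 s allowed.

- **Good pulleys:** the wheels in the left and right bays ran freely, at about 1 N and 2 N along the stroke. Both pulleys still stand in their bays. Their yellow marks are about 1.2 rad from the top in the scene and top views, against the 0.785 rad needed. An earlier wrist-camera estimate gave 1.3 to 1.5 rad.
- **Caught pulley:** the middle wheel met about 9.5 N, with its mark stopped about 0.4 to 0.5 rad from the top. I lifted that pulley out across its cheeks, set it down on the bench, took it again by its end plates, and lowered it into the box until the force showed it was resting on the floor.
- **Box position:** the wrist camera put the box about 2.5 mm to one side of my fit from the top and scene cameras. I went with the wrist view, and the pulley went in with no side contact.
- **Last checks:** the last wrist and top views show the pulley upright in the box. The stopwatch, marker, beaker, jar, spatula and tape roll look unmoved in the top view. The gripper was clear, with almost no force on it. No check failed.

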